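# Draw the warm red tray out of the drying cabinet with the tray hook

## Robot

A 7-joint arm with a two-finger parallel gripper is mounted at the origin on the work surface. World frame = base frame: x ahead of the robot, y to its left, z up, the work surface at z = 0. Lengths are in m, angles in rad, forces in N, time in s.
With the tool pointing down it reaches from about 0.4 to 0.85 m from the base axis. Payload 10.4 kg.
Tool frame: the origin (TCP) lies between the finger pads; the fingertips stand 22 mm ahead of it and the grasp point (between the pads) lies 3 mm ahead of it; z points along the fingers, y is the line along which they close (so a half turn about z gives the same grasp; the last joint's range is limited). The gripper opens to 85 mm and grips with 20 to 120 N. Pads are 22 mm wide; open, the fingers measure 114 mm over their backs; the gripper's body (76 mm by 85 mm) begins 54 mm behind the grasp point. The pads swing forward as they close: fully open they stand 13 mm farther back than shut.
Start: joints at [-0.023, 0.332, -0.065, 1.46, 0.022, 1.35, -0.088], TCP at [0.625, 0, 0.253] pointing down, gripper open.
Joint ranges: [-2.6, 2.6], [-0.5, 2.12], [-1.47, 1.34], [0.16, 2.42], [-1.27, 4.41], [0.06, 2.06], [-2.6, 2.6]. Speed limits (rad/s): [2.22, 2.22, 2.79, 2.79, 3.14, 3.14, 3.14].

## Interface

Orientations are given as a unit quaternion [x, y, z, w].
In Python, from workcell import manip, camera, ticket, boxes_of, outline_of gives the robot as it stands.
- The arm moves only by the tool carry_out, never from a script. Its argument "deltas" is a list of rows, each a list of 5 numbers: the shift along the tool's x, y, z as a fraction of full scale, then the turn about the tool's z as a fraction of full scale, then the opening, from -1 (shut) to 1 (fully open), so that 0 is half open. In form: [[tx, ty, tz, spin, gripper], ...]. A call has 1 to 20 rows; each row is the pose to reach, as a shift and turn from the pose commanded when the call began, along the tool's axes at that moment; what a row does not reach only later rows make up. Full scale, the value 1, is 150 mm for a shift and 30 degrees for a turn. A row lasts 1/8 s, in which the tool goes at most 62.5 mm and 10.7 degrees, less where a joint would pass 70% of its speed; a pose out of reach is approached as far as the arm can. A call with a number of a shift or a turn outside -1 to 1 is refused whole. A call with a gripper value outside its range is refused whole. The fingers move at their own pace and stop on an object; "force" is the grip in N (left out, the last holds). Time passes only in rows, so rows that repeat a pose let the fingers close. It gives the time, the measured TCP pose, the force, the opening and the grip force at its end, in the units of the state.
- manip.get_obs(): the state, without advancing time (a new reading comes with each control period).
- camera(name): name is "scene" or "side" or "wrist"; returns a dict with "img" (420x560x3 uint8, red, green, blue), "depth" (420x560 float32, m along the optical axis (not along the pixel's ray), 0 where there is no reading), "vertical_fov" (degrees; the focal length in pixels is half the picture's height over the tangent of half this angle, whatever the lens; pixels are square), "cx", "cy" (the principal point, pixels), "k1" (the pictures are not rectified: a ray, as slopes to the right and down, at radius r is drawn at 1 + k1 r^2 times it, then the intrinsics apply), "R" (3x3) and "t" (3): a world point X has camera coordinates R X + t. Camera axes: x right, y down, z forward; pixel columns grow to the right and rows downward; lengths in m; the calibration is good to about 2 mm. A picture is of the moment at which its call begins.
- ticket.hand_in(): hands the job in; it is judged then, once.
Trained networks look in a picture, given as the dict that the camera call returned (one of the last four; its "shot" number tells which), for a name from the list of things; names that differ only in an ending like _2 or _b are one class to them, and where a whole thing is asked for, a point or a joint stands for the part that bears it (a point fixed in the world has none). Each returns a list of dicts, best first, with "conf" (0 to 1); they miss things now and then, are a little off and sometimes report something else, mostly with a low value. They report only what shows in the picture. A call takes as long as a camera call. They do not tell look-alikes from the thing itself.
- boxes_of(query, picture): "position" ([x, y, z] in m, in world coordinates, good to about 4 mm: the middle of the surface that is visible of it).
- outline_of(query, picture): "region" (420x560 bool, what is visible of it).
The state is a dict: "clock": time; "joint_pos": joint angles; "joint_velocities": joint speeds; "tau": joint torques, N m; "position": TCP position; "ee_rot": TCP orientation; "ft_force": force on the tool from outside, world axes, zero at the start; "torque": the same for the moment, N m; "grip_width": opening from 0.0 (shut) to 1.0 (fully open); "grasp_force": force on a finger pad.
Only numpy, scipy, OpenCV 4.12 (cv2) and the standard library are available. Lean on these libraries where they do the work, as an engineer would, in place of code of your own. Each camera call takes 0.05 s, during which the arm holds its last target. There are 200 camera calls.

## Task

The red (right-ear) tray in the drying cabinet is done but still warm, so keep your fingers off it: take the tray hook from its beech rest, drop it into the eye on the red tray's front, and gently draw the tray out until it comes up firmly against its stop. Lift the hook out of the eye and lay it back in its rest the way it lay; the tray stays out with its pot standing upright on it. Leave the blue tray shut and nothing else on the desk disturbed.

Things in the scene. Friction and masses are not known exactly. Their poses are not given: they have to be found in the camera images.
- hook: tray hook (sizes in mm here and below), 0.13 kg, lying leg-down in its rest, handle underside 34 above the desk. Black handle 110 long (x), 18 wide (y, grip across it), 22 high (z). Origin: centre of the handle's underside; centre of mass 10 in front of it. A 6 thick shank leaves the front end 11 up, runs to x = 133, then bends into a downward leg raking 3 back
- hook_tip (a point): centre of the round end (radius 3) of the hook's leg: at x = 133, y = 0, z = -17 in the hook's frame, so the steel reaches down to z = -20; the shank's underside is at z = 8
- rest: the hook's beech rest, fixed. Base 130 x 60 x 8; two forks 8 thick at x = -40 and +40, each a notch 23 wide with flared sides; notch floor 34 above the desk, flares up to 53. Origin: centre of the underside. The hook lies with its x axis along the rest's, its origin above the rest's (within 6); 72 of free length between the forks for the fingers
- cabinet: white drying cabinet, fixed, 240 deep (x) x 280 wide (y) x 140 high, clear roof. Origin: foot of the front face, at its middle; the front looks along its -x. Two bays, centres at y = +66 and -66, floor 40 above the desk; trays have 2 of side play and slide out along -x. A hidden rubber-buffered stop (2 N per mm for 4, then hard) meets the tray after 62 to 102 of travel: set differently each time, it can only be felt
- tray_red: steel tray with red front panel, in either bay, 210 deep, 108 wide, 30 high, about 0.35 kg. Origin: under the middle of the panel's front face, at the runners' height (40 above the desk); front looks along its -x; x = -13 in the cabinet's frame when shut. Panel 12 thick, 124 wide, 46 high. A sprung roller catch holds it shut: 4 to 8 N in the first 10 of travel; then it slides with 0.5 to 3 N
- tray_red_eye (a point): centre of the red tray's eye: a lying wire ring (hole vertical), 13 inner diameter, wire 4 thick, at x = -14.5, y = 0, z = 30 in the tray's frame, 70 above the desk, 14.5 in front of the panel. Drawing the tray firmly against its stop means a pull of 5 to 12 N; the solder joint stands 18 N at most, from any side
- tray_blue: the same tray with a blue front, in the other bay; it is to stay shut
- pot_red: white drying pot with a red cap, 43 diameter, 45 high, loose on the red tray 52 to 62 behind its front face. Origin: centre of its underside
- pot_blue: the same pot with a blue cap, on the blue tray
- music_box: loose round tin music box, 76 diameter, 61 high, brass crank on top up to 84 high. Origin: centre of its underside. It stands on the side of the desk where the hook's rest is not
- peg_board: loose beech board 170 x 90 x 22 with four painted pegs up to 61 high. Origin: centre of its underside
- boat: loose blue ceramic toy boat, 95 x 44 x 56 high. Origin: under its middle
- otoscope: loose otoscope lying on the desk, 150 long, 27 thick. Origin: on the desk under its handle
Not all that is in view belongs to the job. What is shaped like the hook but pink or yellow is not meant.

How it is judged:
By the outcome, as a careful person would: the job done as asked, in the order asked, and still so for the second after the job is handed in, with the robot touching nothing.
It also fails if it takes over 69 s, if anything falls off the work surface, if the arm or the gripper's body presses on something with over 40 N, if the wrist force passes 120 N, or if a joint passes its speed limit or range.

## Working session

There is one attempt and no reset: what is moved stays moved. The work goes in short steps, Python scripts to look and compute and a tool call to move; the robot and the scene stay as the last step left them, time stands still between calls to the robot, and variables do not carry over. Pictures are saved under pics/ and viewed, at most 10 in all, crops included, and the job is handed in when it is done.

Besides the shell and the picture viewer there is one more tool, called after "Call:" by a JSON object that holds its "api" and its "payload". carry_out: Moves the arm, as the interface text tells. Its arguments: {"type":"object","properties":{"deltas":{"type":"array","items":{"type":"array","items":{"type":"number"}}},"force":{"type":"number"}},"required":["deltas"]}

```bash
mkdir -p pics; cat > h.py <<'E'
import numpy as np, cv2
from workcell import manip, camera, ticket, boxes_of, outline_of
def f_of(c): return 210/np.tan(np.radians(c["vertical_fov"])/2)
def cloud(c, mask=None):
    """world points (N,3) of the pixels with depth in mask, and pixel (v,u)"""
    m=c["depth"]>0
    if mask is not None: m&=mask
    v,u=np.nonzero(m); f=f_of(c)
    K=np.array([[f,0,c["cx"]],[0,f,c["cy"]],[0,0,1.]])
    s=cv2.undistortPoints(np.stack([u,v],1).astype(np.float64)[:,None],K,np.array([c["k1"],0,0,0.]))[:,0]
    d=c["depth"][v,u][:,None]
    return (np.hstack([s*d,d])-c["t"])@c["R"], np.stack([v,u],1)
def project(c,X):
    f=f_of(c);K=np.array([[f,0,c["cx"]],[0,f,c["cy"]],[0,0,1.]])
    return cv2.projectPoints(np.atleast_2d(X).astype(float),cv2.Rodrigues(np.array(c["R"],float))[0],np.array(c["t"],float),K,np.array([c["k1"],0,0,0.]))[0][:,0]
def save(c,n): cv2.imwrite(f"pics/{n}.png",c["img"][:,:,::-1])
E
python3 - <<'E'
from h import *
np.set_printoptions(precision=4,suppress=True)
for n in ("scene","side"):
    c=camera(n); save(c,n+"0")
    print(n,"cam at",-np.array(c["R"]).T@c["t"])
    for q in ("hook","hook_tip","rest","cabinet","tray_red","tray_red_eye","tray_blue","pot_red","music_box","peg_board","boat","otoscope"):
        print(q,[(np.round(b["position"],3).tolist(),round(b["conf"],2)) for b in boxes_of(q,c)[:3]])
o=manip.get_obs(); print(o)
E
```

```text
scene cam at [1.2716 0.6457 0.7402]
hook [([0.563, 0.156, 0.017], 0.75), ([0.442, -0.071, 0.008], 0.65), ([0.477, -0.277, 0.051], 0.63)]
hook_tip [([0.564, 0.15, 0.02], 0.6), ([0.438, -0.071, 0.018], 0.49), ([0.472, -0.282, 0.051], 0.42)]
rest [([0.441, -0.265, 0.005], 0.87)]
cabinet [([0.865, 0.007, 0.138], 0.61)]
tray_red []
tray_red_eye [([0.474, -0.276, 0.049], 0.36)]
tray_blue []
pot_red []
music_box [([0.495, 0.321, 0.06], 0.7)]
peg_board [([0.599, -0.412, 0.022], 0.91)]
boat [([0.622, 0.456, 0.02], 0.76)]
otoscope []
side cam at [-0.0691 -0.6916  1.0841]
hook [([0.435, -0.283, 0.057], 0.88), ([0.428, -0.08, 0.021], 0.75), ([0.557, 0.14, 0.015], 0.75)]
hook_tip [([0.432, -0.286, 0.057], 0.62), ([0.556, 0.139, 0.017], 0.61), ([0.431, -0.081, 0.015], 0.6)]
rest [([0.42, -0.297, 0.006], 0.57), ([0.739, -0.133, 0.068], 0.29)]
cabinet [([0.799, -0.094, 0.14], 0.91), ([0.433, -0.282, 0.054], 0.38), ([0.689, -0.115, 0.064], 0.33)]
tray_red [([0.687, -0.112, 0.064], 0.81), ([0.432, -0.283, 0.055], 0.69)]
tray_red_eye [([0.689, -0.115, 0.064], 0.84)]
tray_blue [([0.696, 0.023, 0.064], 0.69), ([0.433, -0.282, 0.058], 0.2)]
pot_red [([0.697, 0.02, 0.066], 0.67), ([0.736, -0.131, 0.068], 0.39)]
music_box []
peg_board [([0.565, -0.437, 0.02], 0.59), ([0.736, -0.136, 0.07], 0.45)]
boat [([0.607, 0.434, 0.022], 0.61), ([0.345, -0.395, 0.026], 0.48)]
otoscope [([0.347, -0.393, 0.023], 0.95)]
{'clock': 1.3, 'joint_pos': array([-0.0226,  0.3322, -0.0647,  1.4601,  0.0216,  1.3499, -0.0885]), 'joint_velocities': array([ 0.0006, -0.0022,  0.0005,  0.001 ,  0.0014, -0.0002,  0.0006]), 'tau': array([ -0.0003, -62.5222,   0.049 , -39.1826,   0.0164,   0.0019,
        -0.    ]), 'position': array([0.625 , 0.    , 0.2533]), 'ee_rot': array([0.7071, 0.7071, 0.    , 0.    ]), 'ft_force': array([-1.336 , -0.4124,  0.0075]), 'torque': array([-0.0561,  0.0272, -0.0564]), 'grasp_force': 0.0, 'grip_width': 0.999857121231154}
```

View pics/side0.png

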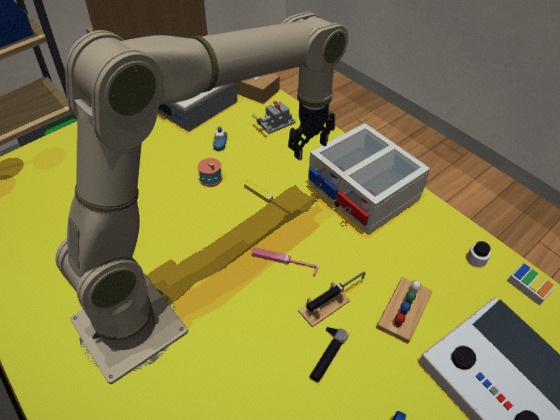

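View pics/scene0.png

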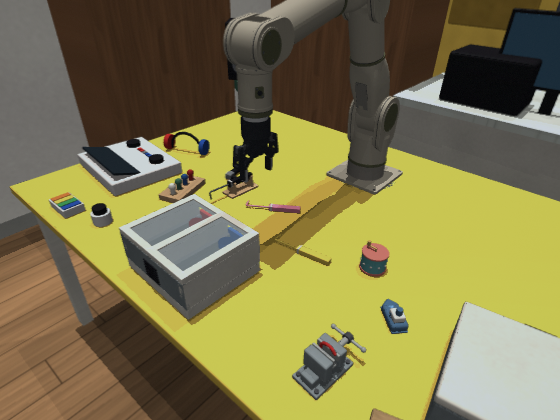

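The side view shows the black hook in its rest at px (325,297), with its shank pointing to (365,275). The red panel is at (352,207), in the right-hand (-y) bay, and the blue one at (322,182). The pink and yellow look-alikes lie between them. Next I'll measure the poses.

```bash
python3 - <<'E'
from h import *
np.set_printoptions(precision=4,suppress=True)
c=camera("side")
P,px=cloud(c); rgb=c["img"][px[:,0],px[:,1]].astype(int); hsv=cv2.cvtColor(c["img"],cv2.COLOR_RGB2HSV)[px[:,0],px[:,1]].astype(int)
def near(p,r): return np.hypot(P[:,0]-p[0],P[:,1]-p[1])<r
def fit(Q):
    m=Q.mean(0); w,V=np.linalg.eigh(np.cov((Q-m).T)); return m,w,V
h=near((0.435,-0.283),.11)&(P[:,2]>.046)&(P[:,2]<.075)&(rgb.max(1)<75)
Q=P[h]; m,w,V=fit(Q[:,:2]); d=V[:,1]; s=(Q[:,:2]-m)@d
print("handle",h.sum(),m,"dir",d,np.degrees(np.arctan2(d[1],d[0])),"ext",np.percentile(s,[1,99]),"z",np.percentile(Q[:,2],[5,50,95]))
# handle top
t=h&(P[:,2]>.052); r=cv2.minAreaRect(P[t][:,:2].astype(np.float32)*1000); print("top",r)
b=near((0.44,-0.275),.11)&(P[:,2]>.004)&(P[:,2]<.012)
r=cv2.minAreaRect(P[b][:,:2].astype(np.float32)*1000); print("base",b.sum(),r)
for n,lo,hi in(("red",(0,8),(172,180)),("blue",(105,130),(105,130))):
    k=(((hsv[:,0]>=lo[0])&(hsv[:,0]<=lo[1]))|((hsv[:,0]>=hi[0])&(hsv[:,0]<=hi[1])))&(hsv[:,1]>140)&(P[:,0]>.62)&(P[:,0]<.85)&(abs(P[:,1]+.05)<.2)&(P[:,2]>.03)&(P[:,2]<.1)
    print(n,k.sum(),P[k].min(0),P[k].max(0),P[k].mean(0)); m,w,V=fit(P[k]); print(w,V.T)
    if k.sum()>30:
        F=P[k]; F=F[F[:,2]<.08]; a=np.polyfit(F[:,1],F[:,0],1);print("front x(y)",a)
roof=(P[:,2]>.132)&(P[:,2]<.148)&(P[:,0]>.6)&(abs(P[:,1])<.3)&(rgb.min(1)>110)
r=cv2.minAreaRect(P[roof][:,:2].astype(np.float32)*1000); print("roof",roof.sum(),r,cv2.boxPoints(r))
big=cv2.resize(c["img"][150:330,270:450],None,fx=3.3,fy=3.3,interpolation=cv2.INTER_CUBIC); cv2.imwrite("pics/crop.png",big[:,:,::-1])
E
```

```text
handle 262 [ 0.4243 -0.2834] dir [-0.9963  0.086 ] 175.06809784666012 ext [-0.0591  0.0474] z [0.0477 0.055  0.0591]
top ((430.52850341796875, -282.0840148925781), (18.395719528198242, 107.64654541015625), 85.38938903808594)
base 610 ((437.9967041015625, -278.4673767089844), (210.80320739746094, 191.48007202148438), 1.7535980939865112)
red 424 [ 0.6817 -0.1819  0.0401] [ 0.7313 -0.0573  0.0906] [ 0.6914 -0.1229  0.0704]
[0.0001 0.0002 0.0014] [[ 0.9839 -0.0245 -0.1768]
 [ 0.1765 -0.0146  0.9842]
 [-0.0267 -0.9996 -0.0101]]
front x(y) [0.0273 0.6928]
blue 350 [ 0.6834 -0.0507  0.0416] [0.7352 0.0729 0.0886] [0.6955 0.0059 0.0708]
[0.0001 0.0002 0.0013] [[ 0.9717 -0.0172 -0.2356]
 [ 0.2348 -0.0414  0.9712]
 [-0.0264 -0.999  -0.0362]]
front x(y) [0.02   0.6934]
roof 3365 ((822.9772338867188, -56.3463134765625), (282.6810302734375, 245.02786254882812), 88.47660827636719) [[ 696.749  -194.3798]
 [ 941.6903 -200.8939]
 [ 949.2054   81.6872]
 [ 704.2642   88.2013]]
```

View pics/crop.png

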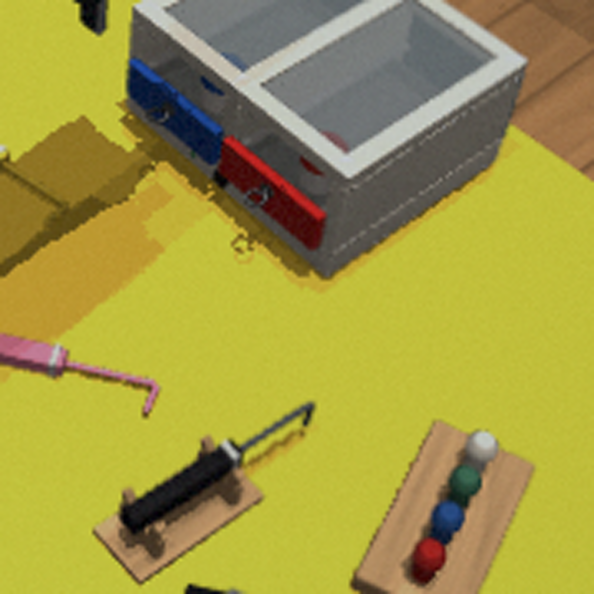

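The hook's yaw is about -4.7° at (0.43,-0.283). The cabinet's yaw is about -1.5°, and the red tray's eye is near (0.673,-0.119,0.070). I'll start moving over the hook.

Call:
{"api": "carry_out", "payload": {"deltas": [[-0.4,-0.26,0,0.33,1],[-0.8,-0.5,0,0.67,1],[-1,-0.65,0,1,1],[-1,-0.65,0,1,1]], "force": 80}}

```text
clock: 1.85
position: [0.5254, -0.1545, 0.2539]
ee_rot: [0.868, 0.496, -0.0, 0.001]
ft_force: [0.8, -0.2, -0.4]
grip_width: 0.998
grasp_force: 0.0
```

```bash
cat >> h.py <<'E'
def to(p,yaw,o=None):
    """deltas for TCP world p with hook-x yaw (deg); tool y = yaw-90, tool z down"""
    from scipy.spatial.transform import Rotation as R
    o=o or manip.get_obs(); M=R.from_quat(o["ee_rot"]).as_matrix()
    d=M.T@(np.array(p)-o["position"])/.15
    ty=np.degrees(np.arctan2(M[1,1],M[0,1])); s=((ty-(yaw-90)+180)%360-180)/30
    print("t",round(o["clock"],2),"pos",o["position"].round(4),"hookyaw",round(ty+90,2),"F",o["ft_force"].round(2),"-> shift",d.round(3),"spin",s.round(3))
E
python3 -c "
from h import *
to([.43,-.283,.2],-4.7)"
```

```text
t 1.85 pos [ 0.5254 -0.1545  0.2539] hookyaw 59.47 F [ 0.82 -0.19 -0.4 ] -> shift [-1.06  -0.113  0.361] spin 2.139
```

Call:
{"api": "carry_out", "payload": {"deltas": [[-0.35,-0.04,0.1,0.35,1],[-0.7,-0.08,0.15,0.7,1],[-0.95,-0.1,0.2,1,1],[-0.95,-0.1,0.2,1,1]]}}

```text
clock: 2.35
position: [0.4419, -0.2678, 0.223]
ee_rot: [0.967, 0.257, -0.0, 0.0]
ft_force: [0.5, 0.7, 0.7]
grip_width: 0.998
grasp_force: 0.0
```

Call:
{"api": "carry_out", "payload": {"deltas": [[0,0,0,0.35,1],[0,0,0,0.7,1],[0,0,0,1,1],[0,0,0,1,1]]}}

```text
clock: 2.85
position: [0.4444, -0.2645, 0.2234]
ee_rot: [1.0, 0.002, 0.0, -0.0]
ft_force: [0.1, 0.5, -0.5]
grip_width: 1.001
grasp_force: 0.0
```

```bash
python3 - <<'E'
from h import *
np.set_printoptions(precision=4,suppress=True)
to([.43,-.283,.2],-4.7)
c=camera("wrist"); save(c,"w1"); print("cam",-np.array(c["R"]).T@c["t"],c["R"][2])
P,px=cloud(c); rgb=c["img"][px[:,0],px[:,1]].astype(int)
print([(b["position"].round(3) if hasattr(b["position"],"round") else b["position"],round(b["conf"],2)) for q in("hook","hook_tip","rest") for b in boxes_of(q,c)[:2]])
h=(np.hypot(P[:,0]-.43,P[:,1]+.283)<.09)&(P[:,2]>.048)&(P[:,2]<.065)&(rgb.max(1)<75)
print(h.sum(),cv2.minAreaRect(P[h][:,:2].astype(np.float32)*1000),np.percentile(P[h][:,2],[5,50,95]))
E
```

```text
t 2.85 pos [ 0.4444 -0.2645  0.2234] hookyaw 0.28 F [ 0.07  0.53 -0.45] -> shift [-0.097  0.123  0.156] spin 0.166
cam [ 0.5118 -0.2631  0.3446] [-0.2662 -0.0016 -0.9639]
[([0.4353, -0.0846, 0.0189], 0.84), ([0.45, -0.2825, 0.0526], 0.79), ([0.4553, -0.2799, 0.0564], 0.78), ([0.562, 0.0226, 0.0108], 0.75), ([0.4362, -0.272, 0.0105], 0.87)]
2159 ((448.86016845703125, -278.34344482421875), (42.011356353759766, 141.15576171875), 88.94278717041016) [0.0491 0.0562 0.0575]
```

View pics/w1.png

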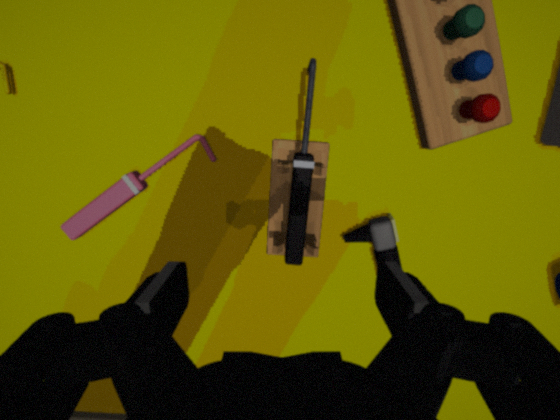

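The wrist view shows the black hook at px (300,210) with its tip at (311,62), and the otoscope head nearby at (385,235). I'll refine the hook axis and rest axis and check clearance to the otoscope.

```bash
python3 - <<'E'
from h import *
np.set_printoptions(precision=4,suppress=True)
c=camera("wrist")
P,px=cloud(c); rgb=c["img"][px[:,0],px[:,1]].astype(int); v,u=px.T
roi=(u>255)&(u<335)&(v>45)&(v<275)
h=roi&(P[:,2]>.0535)&(P[:,2]<.06)&(abs(P[:,1]+.283)<.025)
print("handle+ferrule top",h.sum(),cv2.minAreaRect(P[h][:,:2].astype(np.float32)*1000), P[h].min(0),P[h].max(0))
s=roi&(P[:,2]>.043)&(P[:,2]<.053)&(v<150)
x=P[s]; print("shank",s.sum(),x.min(0),x.max(0))
for a in np.arange(x[:,0].min(),x[:,0].max(),.012):
    k=(x[:,0]>=a)&(x[:,0]<a+.012)
    if k.sum()>5: print(x[k].mean(0),k.sum())
for a in np.arange(P[h][:,0].min(),P[h][:,0].max(),.02):
    q=P[h];k=(q[:,0]>=a)&(q[:,0]<a+.02); print("h",q[k].mean(0),np.ptp(q[k][:,1]))
b=roi&(P[:,2]>.004)&(P[:,2]<.013)
print("base",b.sum(),cv2.minAreaRect(P[b][:,:2].astype(np.float32)*1000))
o=(u>340)&(u<405)&(v>205)&(v<262)&(P[:,2]>.006)
print("oto",P[o].min(0),P[o].max(0))
E
```

```text
handle+ferrule top 2139 ((432.2038879394531, -280.5889587402344), (41.00126647949219, 109.1624526977539), 87.34600830078125) [ 0.3778 -0.3028  0.0535] [ 0.4868 -0.2583  0.0586]
shank 609 [ 0.4896 -0.2933  0.0433] [ 0.5698 -0.2814  0.0506]
[ 0.4957 -0.2847  0.048 ] 92
[ 0.5078 -0.2857  0.0479] 84
[ 0.5196 -0.2867  0.0478] 94
[ 0.5318 -0.2877  0.048 ] 92
[ 0.5437 -0.2887  0.048 ] 97
[ 0.5554 -0.2896  0.048 ] 97
[ 0.5651 -0.2903  0.0468] 53
h [ 0.3885 -0.2767  0.0561] 0.039635700855380096
h [ 0.4079 -0.2775  0.0563] 0.01923306092551169
h [ 0.428  -0.2793  0.0563] 0.01881844308664421
h [ 0.4481 -0.2809  0.0563] 0.018650943245443197
h [ 0.4682 -0.2825  0.0562] 0.0406703932493484
h [ 0.482  -0.2834  0.0564] 0.01805295271555929
base 3367 ((432.1634216308594, -279.7673645019531), (60.09239959716797, 129.65834045410156), 86.66046905517578)
oto [ 0.3623 -0.3967  0.0063] [ 0.4552 -0.3069  0.2203]
```

```bash
python3 -c "
from h import *
to([.4373,-.280,.12],-4.6)"
```

```text
t 3.1 pos [ 0.4435 -0.2656  0.2234] hookyaw 0.17 F [ 0.45 -0.06 -0.  ] -> shift [-0.042  0.096  0.689] spin 0.159
```

Call:
{"api": "carry_out", "payload": {"deltas": [[-0.042,0.096,0.2,0.159,0.1],[-0.042,0.096,0.5,0.159,0.1],[-0.042,0.096,0.69,0.159,0.1],[-0.042,0.096,0.69,0.159,0.1],[-0.042,0.096,0.69,0.159,0.1]]}}

```text
clock: 3.72
position: [0.4377, -0.2806, 0.1211]
ee_rot: [0.999, -0.041, 0.001, 0.0]
ft_force: [-0.4, -0.3, -0.5]
grip_width: 0.546
grasp_force: 0.0
```

```bash
python3 -c "
from h import *
to([.4373,-.280,.049],-4.6)"
```

```text
t 3.73 pos [ 0.4377 -0.2806  0.1211] hookyaw -4.73 F [-0.36 -0.3  -0.49] -> shift [-0.004 -0.004  0.481] spin -0.004
```

Call:
{"api": "carry_out", "payload": {"deltas": [[0,-0.004,0.2,0,0.1],[0,-0.004,0.4,0,0.1],[0,-0.004,0.475,0,0.1],[0,-0.004,0.475,0,0.1],[0,-0.004,0.475,0,-1],[0,-0.004,0.475,0,-1],[0,-0.004,0.475,0,-1],[0,-0.004,0.475,0,-1],[0,-0.004,0.475,0,-1]], "force": 80}}

```text
clock: 4.85
position: [0.4379, -0.2802, 0.05]
ee_rot: [0.999, -0.042, 0.001, 0.0]
ft_force: [-1.0, 0.7, 5.5]
grip_width: 0.198
grasp_force: 78.1
```

Call:
{"api": "carry_out", "payload": {"deltas": [[0,0,-0.05,0,-1],[0,0,-0.15,0,-1],[0,0,-0.35,0,-1],[0,0,-0.55,0,-1],[0,0,-0.55,0,-1],[0,0,-0.55,0,-1]]}}

```text
clock: 5.6
position: [0.4368, -0.2795, 0.131]
ee_rot: [0.999, -0.042, -0.0, -0.0]
ft_force: [0.2, 0.4, -2.3]
grip_width: 0.192
grasp_force: 78.1
```

```bash
python3 - <<'E'
from h import *
np.set_printoptions(precision=4,suppress=True)
to([.54,-.116,.132],-1.5)
c=camera("wrist"); save(c,"w2")
print([(q,np.round(b["position"],4),round(b["conf"],2)) for q in("hook_tip","tray_red_eye") for b in boxes_of(q,c)[:3]])
E
```

```text
t 5.6 pos [ 0.4368 -0.2795  0.131 ] hookyaw -4.76 F [ 0.18  0.35 -2.32] -> shift [ 0.595 -1.143 -0.007] spin -0.109
[('hook_tip', array([ 0.4688, -0.2756,  0.1355]), 0.82), ('hook_tip', array([ 0.4384, -0.0907,  0.0183]), 0.68)]
```

View pics/w2.png

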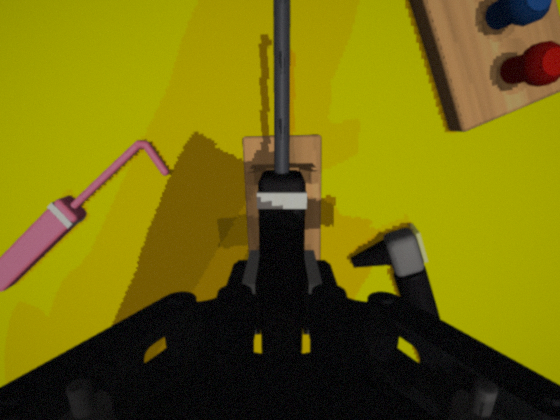

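The hook is held straight, with its shank at px column 283 and pointing up in the image. Its tip is out of the wrist view. I'll hover near the eye, offset sideways, and measure the eye there.

```bash
python3 -c "
from h import *
to([.53,-.145,.215],-1.5)"
```

```text
t 5.75 pos [ 0.4365 -0.2794  0.1302] hookyaw -4.77 F [ 0.04  0.77 -1.93] -> shift [ 0.546 -0.945 -0.566] spin -0.109
```

Call:
{"api": "carry_out", "payload": {"deltas": [[0.1,-0.2,-0.1,-0.03,-1],[0.25,-0.45,-0.3,-0.06,-1],[0.4,-0.7,-0.45,-0.1,-1],[0.546,-0.945,-0.566,-0.109,-1],[0.546,-0.945,-0.566,-0.109,-1],[0.546,-0.945,-0.566,-0.109,-1]]}}

```text
clock: 6.5
position: [0.5298, -0.1457, 0.215]
ee_rot: [1.0, -0.013, -0.001, 0.0]
ft_force: [0.0, 0.0, -1.7]
grip_width: 0.195
grasp_force: 78.2
```

```bash
python3 - <<'E'
from h import *
np.set_printoptions(precision=4,suppress=True)
to([.53,-.145,.215],-1.5)
c=camera("wrist"); save(c,"w3")
print([(q,np.round(b["position"],4),round(b["conf"],2)) for q in("hook","tray_red_eye","tray_red") for b in boxes_of(q,c)[:3]])
P,px=cloud(c); v,u=px.T; rgb=c["img"][v,u].astype(int)
o=manip.get_obs(); T=o["position"]
s=(abs(P[:,1]-T[1])<.02)&(P[:,2]>T[2]-.03)&(P[:,0]>T[0]+.058)&(P[:,2]<T[2]+.03)
Q=P[s]-T; print("shank rel TCP",s.sum(),Q.min(0),Q.max(0)); 
for a in np.arange(.058,.13,.01):
    k=(Q[:,0]>=a)&(Q[:,0]<a+.01)
    if k.sum()>5: print(Q[k].mean(0).round(4),np.ptp(Q[k],0),k.sum())
hsv=cv2.cvtColor(c["img"],cv2.COLOR_RGB2HSV)[v,u].astype(int)
r=((hsv[:,0]<8)|(hsv[:,0]>172))&(hsv[:,1]>140)&(P[:,0]>.66)&(P[:,2]>.03)
print("red",r.sum(),P[r].min(0),P[r].max(0))
e=(P[:,0]>.655)&(P[:,0]<.69)&(P[:,1]>-.16)&(P[:,1]<-.08)&(P[:,2]>.06)&(P[:,2]<.08)&~r
print("eye",e.sum(),P[e].min(0),P[e].max(0),P[e].mean(0),cv2.minAreaRect(P[e][:,:2].astype(np.float32)*1000) if e.sum()>5 else 0)
E
```

```text
t 6.5 pos [ 0.5298 -0.1457  0.215 ] hookyaw -1.51 F [ 0.04  0.02 -1.68] -> shift [ 0.001 -0.005  0.   ] spin -0.0
[('hook', array([0.5646, 0.1067, 0.0169]), 0.96), ('hook', array([ 0.4342, -0.0734,  0.0185]), 0.89), ('hook', array([ 0.5562, -0.1435,  0.215 ]), 0.62), ('tray_red_eye', array([ 0.6899, -0.1189,  0.0642]), 0.63), ('tray_red', array([ 0.6902, -0.1112,  0.0659]), 0.62)]
shank rel TCP 2447 [ 0.0581 -0.0043 -0.0068] [ 0.1112  0.003  -0.0001]
[ 0.0631 -0.0001 -0.003 ] [0.0099 0.006  0.0051] 429
[ 0.0731 -0.0004 -0.0029] [0.0098 0.0059 0.0049] 439
[ 0.083  -0.0006 -0.0028] [0.01   0.0058 0.0054] 455
[ 0.0931 -0.0009 -0.0029] [0.01   0.0057 0.0052] 472
[ 0.1032 -0.0011 -0.003 ] [0.01   0.0063 0.0067] 511
[ 0.1093 -0.0012 -0.0032] [0.0031 0.0062 0.0054] 141
red 1482 [ 0.6833 -0.177   0.0302] [ 0.7023 -0.0446  0.0772]
eye 549 [ 0.6645 -0.1581  0.0633] [ 0.6895 -0.1047  0.0789] [ 0.6778 -0.1159  0.0725] ((676.323974609375, -131.2417755126953), (52.94947814941406, 24.737810134887695), 88.09280395507812)
```

View pics/w3.png

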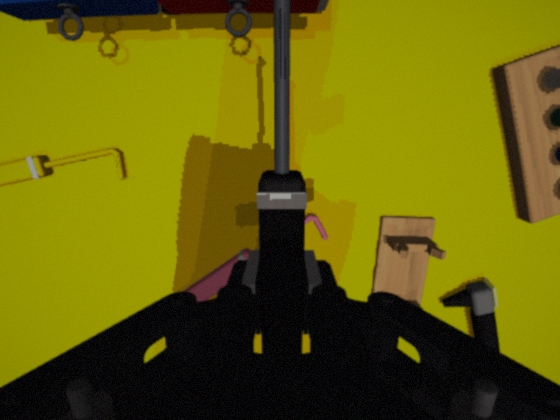

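The eye ring shows clearly at px (238,22), with the yellow desk visible through its hole. The shank is level and at yaw -1.6°. I'll fit the ring.

```bash
python3 - <<'E'
from h import *
np.set_printoptions(precision=4,suppress=True)
c=camera("wrist"); img=c["img"].astype(int)
P,px=cloud(c); v,u=px.T
e=(u>218)&(u<258)&(v>8)&(v<45)&(P[:,2]>.062)&(P[:,2]<.078)
print("ring depth pts",e.sum(),P[e].min(0),P[e].max(0),np.median(P[e][:,2]))
q=P[e&(P[:,0]<.6755)]
from scipy.optimize import least_squares
f=least_squares(lambda a:np.hypot(q[:,0]-a[0],q[:,1]-a[1])-8.5e-3,[.674,-.119],loss="soft_l1",f_scale=.001); print("centre",f.x,len(q))
# hole: yellow pixels enclosed by the ring -> rays at z=.07
hsv=cv2.cvtColor(c["img"],cv2.COLOR_RGB2HSV); m=((hsv[:,:,0]>20)&(hsv[:,:,0]<36)&(hsv[:,:,1]>120)).astype(np.uint8)
n,l,st,ce=cv2.connectedComponentsWithStats(m,connectivity=4)
for i in range(1,n):
    if 225<ce[i][0]<252 and ce[i][1]<45 and st[i][4]<600 and st[i][4]>10:
        F=f_of(c);K=np.array([[F,0,c["cx"]],[0,F,c["cy"]],[0,0,1.]])
        s=cv2.undistortPoints(np.array([[ce[i]]]),K,np.array([c["k1"],0,0,0.]))[0,0]
        r=np.array([*s,1])@c["R"]; C=-np.array(c["R"]).T@c["t"]; print("hole",ce[i],st[i],C+r*(.07-C[2])/r[2])
E
```

```text
ring depth pts 399 [ 0.6646 -0.1261  0.0696] [ 0.6838 -0.1053  0.0746] 0.0721835538925977
centre [ 0.6741 -0.1156] 214
hole [237.2308  22.2607] [229  14  17  18 234] [ 0.6748 -0.1154  0.07  ]
```

```bash
python3 -c "
from h import *
to([.5464,-.1139,.122],-1.5)"
```

```text
t 6.75 pos [ 0.5299 -0.1461  0.2156] hookyaw -1.58 F [ 0.78  0.23 -0.38] -> shift [ 0.105 -0.217  0.624] spin -0.003
```

Call:
{"api": "carry_out", "payload": {"deltas": [[0.05,-0.11,0.1,0,-1],[0.105,-0.217,0.3,0,-1],[0.105,-0.217,0.5,0,-1],[0.105,-0.217,0.624,0,-1],[0.105,-0.217,0.624,0,-1],[0.105,-0.217,0.624,0,-1]]}}

```text
clock: 7.5
position: [0.5476, -0.1132, 0.1233]
ee_rot: [1.0, -0.013, 0.001, 0.0]
ft_force: [0.6, -1.0, -1.6]
grip_width: 0.193
grasp_force: 78.2
```

```bash
python3 - <<'E'
from h import *
np.set_printoptions(precision=4,suppress=True)
to([.5464,-.1139,.122],-1.5)
c=camera("side"); o=manip.get_obs(); T=o["position"]
tip=T+[.1274,-.0017,-.0325]; eye=np.array([.6743,-.1156,.07])
print("tip",tip,project(c,tip),"eye",project(c,eye))
a=project(c,eye)[0].astype(int); big=cv2.resize(c["img"][a[1]-45:a[1]+45,a[0]-60:a[0]+60],None,fx=6,fy=6,interpolation=cv2.INTER_CUBIC)
for p,col in((tip,(0,255,0)),(eye,(0,255,255))):
    q=((project(c,p)[0]-[a[0]-60,a[1]-45]+.5)*6).astype(int); cv2.circle(big,tuple(int(i) for i in q),3,col,-1)
cv2.imwrite("pics/s2.png",big[:,:,::-1])
E
```

```text
t 7.5 pos [ 0.5476 -0.1132  0.1233] hookyaw -1.52 F [ 0.62 -0.96 -1.58] -> shift [-0.008  0.005  0.009] spin -0.001
tip [ 0.6752 -0.115   0.0911] [[347.4281 203.8573]] eye [[346.5804 208.9927]]
```

View pics/s2.png

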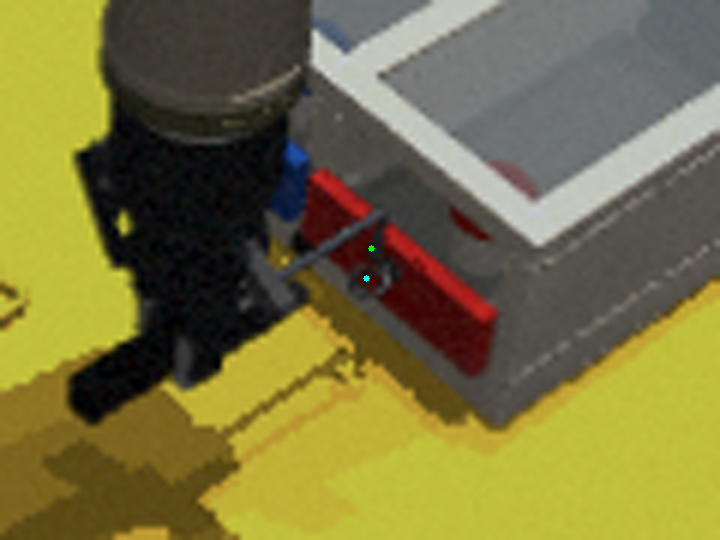

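The tip sits right above the eye: leg end at crop px (372,248), ring at (370,278). I'll make a small correction and lower in stages.

Call:
{"api": "carry_out", "payload": {"deltas": [[-0.008,0.005,0.02,0,-1],[-0.008,0.005,0.05,0,-1],[-0.008,0.005,0.08,0,-1],[-0.008,0.005,0.1,0,-1],[-0.008,0.005,0.12,0,-1],[-0.008,0.005,0.12,0,-1]]}}

```text
clock: 8.3
position: [0.5457, -0.1138, 0.1041]
ee_rot: [1.0, -0.013, -0.0, -0.0]
ft_force: [0.1, 1.0, -1.5]
grip_width: 0.193
grasp_force: 78.2
```

Call:
{"api": "carry_out", "payload": {"deltas": [[0,0,0.03,0,-1],[0,0,0.06,0,-1],[0,0,0.09,0,-1],[0,0,0.095,0,-1],[0,0,0.095,0,-1]]}}

```text
clock: 8.93
position: [0.5459, -0.1138, 0.0901]
ee_rot: [1.0, -0.013, 0.0, -0.0]
ft_force: [1.0, -0.6, -1.4]
grip_width: 0.199
grasp_force: 78.2
```

```bash
python3 - <<'E'
from h import *
np.set_printoptions(precision=4,suppress=True)
to([.5464,-.1139,.09],-1.5)
c=camera("side")
print(manip.get_obs()["ft_force"])
a=(346,209); big=cv2.resize(c["img"][a[1]-30:a[1]+30,a[0]-40:a[0]+40],None,fx=8,fy=8,interpolation=cv2.INTER_CUBIC)
cv2.imwrite("pics/s3.png",big[:,:,::-1])
E
```

```text
t 8.93 pos [ 0.5459 -0.1138  0.0901] hookyaw -1.5 F [ 0.99 -0.62 -1.38] -> shift [0.004 0.001 0.001] spin 0.0
[ 0.2316  0.386  -0.6426]
```

View pics/s3.png

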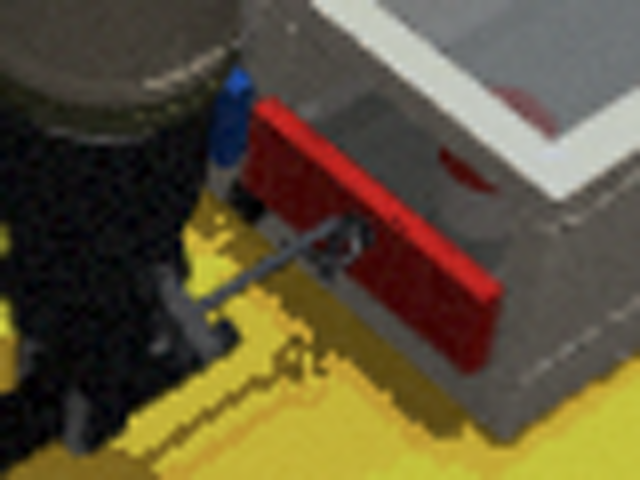

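The hook is in the eye: the shank ends right over the ring at crop px (345,225-245). Now I'll pull gently past the catch.

Call:
{"api": "carry_out", "payload": {"deltas": [[-0.01,0,0,0,-1],[-0.02,0,0,0,-1],[-0.03,0,0,0,-1],[-0.04,0,0,0,-1],[-0.05,0,0,0,-1],[-0.06,0,0,0,-1]]}}

```text
clock: 9.72
position: [0.5373, -0.1135, 0.0903]
ee_rot: [1.0, -0.013, 0.001, 0.0]
ft_force: [4.5, -0.5, -2.9]
grip_width: 0.197
grasp_force: 78.0
```

Call:
{"api": "carry_out", "payload": {"deltas": [[-0.01,0,0,0,-1],[-0.02,0,0,0,-1],[-0.03,0,0,0,-1],[-0.04,0,0,0,-1],[-0.05,0,0,0,-1],[-0.06,0,0,0,-1],[-0.07,0,0,0,-1]]}}

```text
clock: 10.6
position: [0.5261, -0.1133, 0.0901]
ee_rot: [1.0, -0.013, -0.0, -0.0]
ft_force: [2.0, 0.1, -1.5]
grip_width: 0.193
grasp_force: 78.2
```

Call:
{"api": "carry_out", "payload": {"deltas": [[-0.01,0,0,0,-1],[-0.025,0,0,0,-1],[-0.04,0,0,0,-1],[-0.055,0,0,0,-1],[-0.07,0,0,0,-1],[-0.085,0,0,0,-1],[-0.1,0,0,0,-1],[-0.115,0,0,0,-1],[-0.13,0,0,0,-1],[-0.145,0,0,0,-1],[-0.16,0,0,0,-1],[-0.175,0,0,0,-1],[-0.19,0,0,0,-1],[-0.205,0,0,0,-1],[-0.22,0,0,0,-1],[-0.23,0,0,0,-1],[-0.24,0,0,0,-1]]}}

```text
clock: 12.72
position: [0.4903, -0.1124, 0.0901]
ee_rot: [1.0, -0.013, 0.0, -0.0]
ft_force: [2.0, -0.6, -2.4]
grip_width: 0.198
grasp_force: 78.1
```

```bash
python3 - <<'E'
from h import *
np.set_printoptions(precision=4,suppress=True)
to([.54,-.1139,.09],-1.5)
c=camera("side");P,px=cloud(c);hsv=cv2.cvtColor(c["img"],cv2.COLOR_RGB2HSV)[px[:,0],px[:,1]].astype(int)
k=((hsv[:,0]<8)|(hsv[:,0]>172))&(hsv[:,1]>140)&(P[:,0]>.5)&(P[:,0]<.72)&(abs(P[:,1]+.12)<.09)&(P[:,2]>.045)&(P[:,2]<.078)
print(k.sum(),np.median(P[k],0),P[k].min(0),P[k].max(0), manip.get_obs()["ft_force"])
E
```

```text
t 12.72 pos [ 0.4903 -0.1124  0.0901] hookyaw -1.5 F [ 2.04 -0.59 -2.44] -> shift [0.332 0.001 0.001] spin 0.0
215 [ 0.6368 -0.1309  0.0626] [ 0.6315 -0.1807  0.0451] [ 0.6798 -0.0592  0.078 ] [ 2.2499 -0.0736 -1.6725]
```

The tray has come out about 53 mm. From here I'll go in 3-mm steps and feel for the stop.

Call:
{"api": "carry_out", "payload": {"deltas": [[-0.007,0,0,0,-1],[-0.014,0,0,0,-1],[-0.02,0,0,0,-1],[-0.027,0,0,0,-1],[-0.034,0,0,0,-1],[-0.04,0,0,0,-1],[-0.047,0,0,0,-1],[-0.053,0,0,0,-1],[-0.053,0,0,0,-1]]}}

```text
clock: 13.9
position: [0.4823, -0.1122, 0.0901]
ee_rot: [1.0, -0.013, -0.0, -0.0]
ft_force: [0.8, 0.6, -1.4]
grip_width: 0.198
grasp_force: 78.2
```

Call:
{"api": "carry_out", "payload": {"deltas": [[-0.007,0,0,0,-1],[-0.014,0,0,0,-1],[-0.021,0,0,0,-1]]}}

```text
clock: 14.28
position: [0.4792, -0.1121, 0.0901]
ee_rot: [1.0, -0.013, 0.0, -0.0]
ft_force: [1.0, -0.1, -2.0]
grip_width: 0.197
grasp_force: 78.1
```

Call:
{"api": "carry_out", "payload": {"deltas": [[-0.007,0,0,0,-1],[-0.014,0,0,0,-1],[-0.021,0,0,0,-1]]}}

```text
clock: 14.65
position: [0.476, -0.112, 0.0901]
ee_rot: [1.0, -0.013, 0.0, -0.0]
ft_force: [1.8, -0.2, -2.5]
grip_width: 0.198
grasp_force: 78.1
```

Call:
{"api": "carry_out", "payload": {"deltas": [[-0.007,0,0,0,-1],[-0.014,0,0,0,-1],[-0.021,0,0,0,-1]]}}

```text
clock: 15.02
position: [0.4734, -0.1119, 0.0903]
ee_rot: [1.0, -0.013, 0.001, 0.0]
ft_force: [5.7, 0.4, -2.9]
grip_width: 0.193
grasp_force: 78.0
```

The force has risen to 5.7 N, so this is contact. I'll ease in a bit further.

Call:
{"api": "carry_out", "payload": {"deltas": [[-0.003,0,0,0,-1],[-0.006,0,0,0,-1],[-0.006,0,0,0,-1]]}}

```text
clock: 15.4
position: [0.4728, -0.1119, 0.0904]
ee_rot: [1.0, -0.013, 0.001, 0.0]
ft_force: [6.9, -1.0, -3.8]
grip_width: 0.196
grasp_force: 78.0
```

Call:
{"api": "carry_out", "payload": {"deltas": [[-0.003,0,0,0,-1],[-0.006,0,0,0,-1],[-0.006,0,0,0,-1],[-0.006,0,0,0,-1]]}}

```text
clock: 15.9
position: [0.4721, -0.1118, 0.0904]
ee_rot: [1.0, -0.013, 0.001, 0.0]
ft_force: [7.7, 0.1, -4.7]
grip_width: 0.196
grasp_force: 78.0
```

```bash
python3 - <<'E'
from h import *
np.set_printoptions(precision=4,suppress=True)
for _ in range(3):
    o=manip.get_obs(); print(o["position"],o["ft_force"]); camera("wrist")
c=camera("side");P,px=cloud(c);hsv=cv2.cvtColor(c["img"],cv2.COLOR_RGB2HSV)[px[:,0],px[:,1]].astype(int)
k=((hsv[:,0]<8)|(hsv[:,0]>172))&(hsv[:,1]>140)&(P[:,0]>.5)&(P[:,0]<.72)&(abs(P[:,1]+.12)<.09)&(P[:,2]>.045)&(P[:,2]<.078)
print(np.median(P[k],0))
to([.54,-.1139,.09],-1.5)
c=camera("wrist");P,px=cloud(c);v,u=px.T;T=manip.get_obs()["position"]
s=(abs(P[:,1]-T[1])<.02)&(P[:,2]>T[2]-.03)&(P[:,0]>T[0]+.058)&(P[:,2]<T[2]+.03);Q=P[s]-T
print(np.polyfit(Q[:,0],Q[:,2],1),np.polyfit(Q[:,0],Q[:,1],1),Q.max(0))
E
```

```text
[ 0.4721 -0.1118  0.0904] [ 7.6689  0.113  -4.74  ]
[ 0.4721 -0.1118  0.0904] [ 7.3739  0.0113 -4.0996]
[ 0.4721 -0.1118  0.0905] [ 7.4691 -0.4041 -4.4475]
[ 0.6183 -0.1338  0.063 ]
t 16.1 pos [ 0.4721 -0.1118  0.0904] hookyaw -1.49 F [ 6.83 -0.25 -4.45] -> shift [0.453 0.002 0.004] spin 0.0
[-0.0043 -0.0021] [-0.0248  0.001 ] [0.1111 0.0024 0.0003]
```

The pull holds steady at 7.5 N against the stop, 72 mm or so out, and the hook is still level. I'll unload, centre the leg in the eye and lift out.

Call:
{"api": "carry_out", "payload": {"deltas": [[0.007,0,0,0,-1],[0.014,0,0,0,-1],[0.021,0,0,0,-1],[0.028,0,0,0,-1],[0.034,0,0,0,-1],[0.038,0,0,0,-1],[0.038,0,0,0,-1]]}}

```text
clock: 17.02
position: [0.4767, -0.112, 0.0901]
ee_rot: [1.0, -0.013, -0.0, -0.0]
ft_force: [-0.3, 0.3, -1.9]
grip_width: 0.201
grasp_force: 78.3
```

```bash
python3 - <<'E'
from h import *
np.set_printoptions(precision=4,suppress=True)
for _ in range(3):
    o=manip.get_obs(); print(o["position"],o["ft_force"]); c=camera("side")
P,px=cloud(c);hsv=cv2.cvtColor(c["img"],cv2.COLOR_RGB2HSV)[px[:,0],px[:,1]].astype(int)
k=((hsv[:,0]<8)|(hsv[:,0]>172))&(hsv[:,1]>140)&(P[:,0]>.5)&(P[:,0]<.72)&(abs(P[:,1]+.12)<.09)&(P[:,2]>.045)&(P[:,2]<.078)
print(np.median(P[k],0))
E
```

```text
[ 0.4767 -0.112   0.0901] [-0.2986  0.2584 -1.9048]
[ 0.4767 -0.112   0.09  ] [-0.3101  0.7113 -1.1513]
[ 0.4767 -0.1121  0.0901] [ 0.3488  0.0782 -0.515 ]
[ 0.6212 -0.1345  0.0626]
```

Call:
{"api": "carry_out", "payload": {"deltas": [[0.008,0,0,0,-1],[0.008,0,-0.02,0,-1],[0.008,0,-0.05,0,-1],[0.008,0,-0.08,0,-1],[0.008,0,-0.11,0,-1],[0.008,0,-0.13,0,-1]]}}

```text
clock: 17.92
position: [0.4782, -0.1121, 0.1101]
ee_rot: [1.0, -0.013, 0.0, -0.0]
ft_force: [0.3, 0.5, -1.7]
grip_width: 0.197
grasp_force: 78.3
```

Call:
{"api": "carry_out", "payload": {"deltas": [[0,0,-0.1,0,-1],[0,0,-0.2,0,-1],[0,0.2,-0.25,0.03,-1],[-0.1,0.4,-0.25,0.06,-1],[-0.2,0.7,-0.25,0.1,-1],[-0.27,0.95,-0.25,0.1,-1],[-0.27,0.95,-0.25,0.1,-1],[-0.27,0.95,-0.25,0.1,-1]]}}

```text
clock: 18.92
position: [0.4343, -0.253, 0.1477]
ee_rot: [0.999, -0.039, 0.0, -0.0]
ft_force: [-0.7, -0.0, -1.3]
grip_width: 0.198
grasp_force: 78.4
```

```bash
python3 - <<'E'
from h import *
np.set_printoptions(precision=4,suppress=True)
to([.4379,-.2802,.13],-4.75)
c=camera("side"); save(c,"s4")
cv2.imwrite("pics/s4.png",cv2.resize(c["img"][120:345,240:480],None,fx=2.6,fy=2.6)[:,:,::-1])
P,px=cloud(c);hsv=cv2.cvtColor(c["img"],cv2.COLOR_RGB2HSV)[px[:,0],px[:,1]].astype(int)
k=((hsv[:,0]<8)|(hsv[:,0]>172))&(hsv[:,1]>140)&(P[:,0]>.5)&(P[:,0]<.72)&(abs(P[:,1]+.12)<.09)&(P[:,2]>.045)&(P[:,2]<.078)
print(np.median(P[k],0))
E
```

```text
t 18.93 pos [ 0.4343 -0.253   0.1477] hookyaw -4.49 F [-0.66 -0.04 -1.3 ] -> shift [0.038 0.179 0.118] spin 0.009
[ 0.621  -0.1744  0.0639]
```

View pics/s4.png

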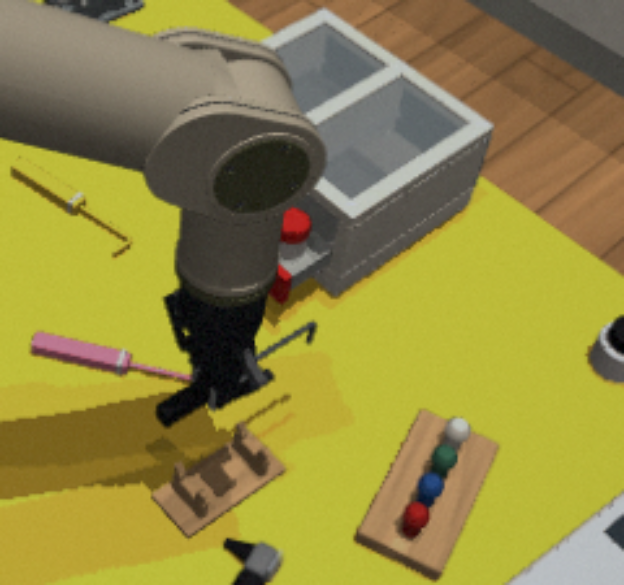

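The tray is out with the pot upright (red cap at crop px (295,225)), and the hook is free. Next I'll move over the rest and check whether the hook slipped in the grip.

Call:
{"api": "carry_out", "payload": {"deltas": [[0.02,0.09,0.05,0.009,-1],[0.038,0.179,0.118,0.009,-1],[0.038,0.179,0.118,0.009,-1],[0.038,0.179,0.118,0.009,-1],[0.038,0.179,0.118,0.009,-1]]}}

```text
clock: 19.6
position: [0.4376, -0.2804, 0.1296]
ee_rot: [0.999, -0.041, 0.0, -0.0]
ft_force: [-0.4, 0.5, -1.1]
grip_width: 0.195
grasp_force: 78.4
```

```bash
python3 - <<'E'
from h import *
np.set_printoptions(precision=4,suppress=True)
to([.4379,-.2802,.05],-4.75)
c=camera("wrist"); w2=cv2.imread("pics/w2.png")[:,:,::-1]; w3=cv2.imread("pics/w3.png")[:,:,::-1]
for n,i in (("w2",w2),("w3",w3),("now",c["img"])):
    g=i.astype(int).min(2); col=g[175:230,262:303].mean(1); r=np.arange(175,230); print(n,"ferrule row",(r*(col>110)).sum()/max((col>110).sum(),1), end=" ")
    r=g[195:206,240:325].mean(0); k=np.nonzero(r>110)[0]; print("cols",240+k.min() if len(k) else None,240+k.max() if len(k) else None)
P,px=cloud(c);v,u=px.T;T=manip.get_obs()["position"]
s=(abs(P[:,1]-T[1])<.02)&(P[:,2]>T[2]-.03)&(P[:,0]>T[0]+.058)&(P[:,2]<T[2]+.03);Q=P[s]-T
print("pitch",np.polyfit(Q[:,0],Q[:,2],1),"yaw",np.degrees(np.polyfit(Q[:,0],Q[:,1],1)[0]))
b=(P[:,2]>.004)&(P[:,2]<.013)&(abs(P[:,0]-.432)<.08)&(abs(P[:,1]+.28)<.04)&(c["img"][v,u].astype(int)[:,2]>50)
print(b.sum(),cv2.minAreaRect(P[b][:,:2].astype(np.float32)*1000))
E
```

```text
t 19.6 pos [ 0.4376 -0.2804  0.1296] hookyaw -4.74 F [-0.41  0.53 -1.1 ] -> shift [ 0.002 -0.001  0.53 ] spin 0.0
w2 ferrule row 200.0 cols 260 306
w3 ferrule row 195.0 cols 271 271
now ferrule row 200.0 cols 258 306
pitch [-0.0019 -0.0022] yaw -4.577828668457278
2054 ((446.7164001464844, -280.4967956542969), (58.749961853027344, 99.5194091796875), 86.96894073486328)
```

There's no slip. I'll lower the hook back into the rest.

Call:
{"api": "carry_out", "payload": {"deltas": [[0.002,-0.001,0.15,0,-1],[0.002,-0.001,0.3,0,-1],[0.002,-0.001,0.4,0,-1],[0.002,-0.001,0.45,0,-1],[0.002,-0.001,0.48,0,-1],[0.002,-0.001,0.505,0,-1],[0.002,-0.001,0.525,0,-1],[0.002,-0.001,0.525,0,-1]]}}

```text
clock: 20.65
position: [0.4377, -0.2805, 0.0507]
ee_rot: [0.999, -0.042, 0.0, -0.0]
ft_force: [0.1, 0.1, -2.6]
grip_width: 0.195
grasp_force: 78.4
```

Call:
{"api": "carry_out", "payload": {"deltas": [[0,0,0.004,0,-1],[0,0,0.007,0,-1],[0,0,0.007,0,-1]]}}

```text
clock: 21.02
position: [0.4378, -0.2806, 0.05]
ee_rot: [0.999, -0.042, 0.0, -0.0]
ft_force: [-2.5, 1.4, 5.9]
grip_width: 0.195
grasp_force: 79.3
```

The hook is seated: Fz is +5.9 N, the same as at the grasp. I'll open and retreat.

Call:
{"api": "carry_out", "payload": {"deltas": [[0,0,0,0,-0.3],[0,0,0,0,0.1],[0,0,0,0,0.1],[0,0,0,0,0.1],[0,0,0,0,0.1],[0,0,-0.1,0,0.1],[0,0,-0.3,0,0.1],[0,0,-0.6,0,0.1],[0,0,-0.95,0,0.1],[0,0,-0.95,0,0.1],[0,0,-0.95,0,0.1]]}}

```text
clock: 22.4
position: [0.4376, -0.2805, 0.1925]
ee_rot: [0.999, -0.042, 0.0, 0.0]
ft_force: [-0.4, 0.4, -0.3]
grip_width: 0.549
grasp_force: 0.0
```

```bash
python3 - <<'E'
from h import *
np.set_printoptions(precision=4,suppress=True)
c=camera("wrist"); save(c,"w5")
P,px=cloud(c); v,u=px.T
h=(P[:,2]>.0535)&(P[:,2]<.06)&(P[:,0]>.36)&(P[:,0]<.5)&(abs(P[:,1]+.2795)<.0135)
print("handle",P[h].min(0),P[h].max(0),np.median(P[h][:,2]),np.polyfit(P[h][:,0],P[h][:,1],1),np.polyval(np.polyfit(P[h][:,0],P[h][:,1],1),.428))
s=(P[:,2]>.043)&(P[:,2]<.053)&(P[:,0]>.492)&(P[:,0]<.59)&(abs(P[:,1]+.285)<.02)
print("shank",s.sum(),P[s].mean(0),P[s].max(0))
c=camera("side");P,px=cloud(c);hsv=cv2.cvtColor(c["img"],cv2.COLOR_RGB2HSV)[px[:,0],px[:,1]].astype(int)
k=((hsv[:,0]<8)|(hsv[:,0]>172))&(hsv[:,1]>140)&(P[:,0]>.5)&(P[:,0]<.72)&(abs(P[:,1]+.12)<.09)&(P[:,2]>.045)&(P[:,2]<.078)
print("red panel",np.median(P[k],0)); save(c,"s5")
both=np.vstack([cv2.imread("pics/w5.png"),cv2.imread("pics/s5.png")]); cv2.imwrite("pics/end.png",cv2.resize(both,None,fx=.71,fy=.71,interpolation=cv2.INTER_AREA))
E
```

```text
handle [ 0.3778 -0.2924  0.0535] [ 0.4874 -0.2663  0.0587] 0.056377989347090034 [-0.0816 -0.244 ] -0.278894675069413
shank 802 [ 0.5308 -0.2873  0.0477] [ 0.5696 -0.2812  0.05  ]
red panel [nan nan nan]
  return _methods._mean(a, axis=axis, dtype=dtype,
  ret = um.true_divide(
```

View pics/end.png

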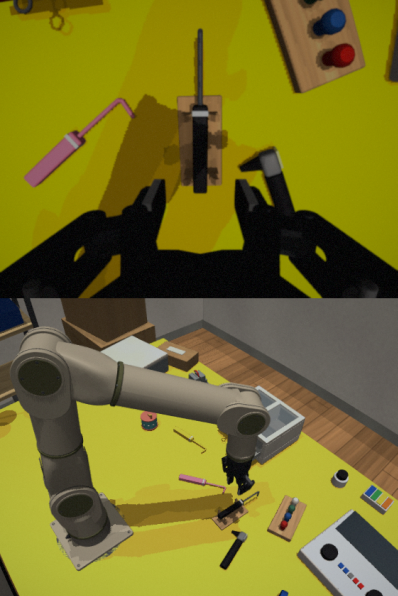

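The hook lies as it did before, to within 1 mm. The wrist view still shows the red tray's eye out at top left, and nothing has touched the tray since I last measured it. I'll hand in.

```bash
python3 -c "
from h import *
print(ticket.hand_in())"
```

```text
the job is handed in; nothing more can be done
None
```

I drew the red tray out with the hook against its stop with a held pull of about 7.5 N and left it out, pot upright; the hook is back in its rest within 1 mm of where it lay, and the job is handed in.

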